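# Pull the failed plug-in module and show its contacts to the inspection camera

### The job

The plug-in module with the red end has failed: push the yellow ejector paddle in line with it all the way down so that it rises, let the ejector do this before you take hold of it, then draw it out of the card cage by its red end, leaving the two green ones seated. Carry it to the small bench inspection camera and finish holding it still in the air, gold contacts pointing straight into the lens, centred on it and about 100 mm in front of it, with the row of contacts level. The job ends while you hold it there: do not put it down or let go, keep off the camera, and do not shift the other things on the bench.

Things in the scene. Friction and masses are not known exactly. Their poses are not given: they have to be found in the camera images.
- cage: grey card cage, 80 (x) x 150 (y) x 94 mm tall, fixed. Origin: centre of underside; z up. Three slots open to the top, each 63 x 16.5 mm, long side along x, centred at cage x = 0 and y = -45, 0 and +45 mm. A seated module's underside is 34 mm above the bench. Ejector paddles stick out of its -x face, towards the robot
- ejector0 (a joint): ejector lever of the slot at cage y = -45 mm, rad: 0 as found (paddle up, module seated), 0.456 at its stop (paddle fully down, module raised by 22 mm). Hinge along the cage's y at cage x = -50 mm, 30 mm above the bench. Stiff: about 4 to 7 N on the paddle moves it, and it stays where it is left, keeping the module up
- ejector1 (a joint): ejector lever of the slot at cage y = 0 mm, rad: 0 as found (paddle up, module seated), 0.456 at its stop (paddle fully down, module raised by 22 mm). Hinge along the cage's y at cage x = -50 mm, 30 mm above the bench. Stiff: about 4 to 7 N on the paddle moves it, and it stays where it is left, keeping the module up
- ejector2 (a joint): ejector lever of the slot at cage y = 45 mm, rad: 0 as found (paddle up, module seated), 0.456 at its stop (paddle fully down, module raised by 22 mm). Hinge along the cage's y at cage x = -50 mm, 30 mm above the bench. Stiff: about 4 to 7 N on the paddle moves it, and it stays where it is left, keeping the module up
- paddle0 (a point): centre of the upper face of the yellow paddle (24 mm along the cage's y, 22 mm long) of ejector0, 49 mm out from its hinge: 54 mm above the bench as found, sloping down towards the cage; when fully pressed it is level, 33 mm above the bench and 99 mm from the cage's centre line
- paddle1 (a point): centre of the upper face of the yellow paddle (24 mm along the cage's y, 22 mm long) of ejector1, 49 mm out from its hinge: 54 mm above the bench as found, sloping down towards the cage; when fully pressed it is level, 33 mm above the bench and 99 mm from the cage's centre line
- paddle2 (a point): centre of the upper face of the yellow paddle (24 mm along the cage's y, 22 mm long) of ejector2, 49 mm out from its hinge: 54 mm above the bench as found, sloping down towards the cage; when fully pressed it is level, 33 mm above the bench and 99 mm from the cage's centre line
- card_red: the failed plug-in module: flat block 60 (x) x 14 (y) x 60 mm tall, about 0.12 kg; upper 22 mm red (grip there, across the 14 mm), rest dark. A row of gold contacts runs along x on its underside. Origin: middle of the underside; z to the coloured end. Seated: upright, axes parallel to the cage's, end flush with the rim, ungrippable until ejected
- card_red_top (a point): centre of the top of the red end, 60 mm along z from the module's origin
- card_green_a: good plug-in module, to be left: flat block 60 (x) x 14 (y) x 60 mm tall, about 0.12 kg; upper 22 mm green (grip there, across the 14 mm), rest dark. A row of gold contacts runs along x on its underside. Origin: middle of the underside; z to the coloured end. Seated: upright, axes parallel to the cage's, end flush with the rim, ungrippable until ejected
- card_green_b: good module, to be left: like card_green_a
- camera: black base 110 x 75 mm of the inspection camera's stand, fixed to the bench, turned somewhat about the vertical; origin: on the bench, 12 mm behind (in its x) the point beneath the lens; the camera faces its -x side. Highest point about 115 mm
- camera_head: the camera's barrel, 38 mm across, with a white ring light 52 mm across at its front. Origin: centre of the lens's front, 100 mm above the bench. z: the way it looks, out of the lens, up and back towards the robot, 55 degrees above the horizontal; y: level, across the picture; x: the picture's upright
- screwdriver: orange-handled screwdriver 190 mm long lying on the bench; bystander
- tape_roll: blue roll of tape lying flat, 90 mm across, 24 mm high; bystander
- nut_tray: grey tray 100 x 75 x 35 mm for small hardware; bystander
Not all that is in view belongs to the job. What is shaped like the card_green_a but brown is not meant.

How it is judged (in metres and radians):
On the way, in this order (a step that is already met when the one before it is completed fails the run):
1. the ejector has raised the red module by 19 mm or more in its slot, the fingers not touching the module (z of card_red in the frame of cage between 0.053 and 0.065 m and contact force between card_red and the fingers below 0.3 N and angle between card_red's own z axis and vertical below 0.15 rad), for 0.2 s.
2. the red module is drawn clear of the cage in the grip (z of card_red in the frame of cage above 0.1 m and contact force between card_red and the fingers above 1 N and contact force between card_red and cage below 0.3 N), for 0.2 s.
At the end, for the whole second after the job is handed in: Red module held still by the fingers alone: middle of its contacts 80-120 mm before the lens, within 15 mm of the axis each way, contacts facing it; module z and contact row within 0.2 rad of the lens axis and of level across the picture; green modules raised less than 6 mm (z of card_red in the frame of camera_head between 0.08 and 0.12 m and x of card_red in the frame of camera_head between -0.015 and 0.015 m and y of card_red in the frame of camera_head between -0.015 and 0.015 m and z of card_red_top in the frame of camera_head above 0.135 m and angle between the z axis of card_red and the z axis of camera_head, either way round below 0.2 rad and angle between the x axis of card_red and the y axis of camera_head, either way round below 0.2 rad and height (world z) of card_red above 0.14 m and contact force between card_red and the fingers above 1 N and contact force between card_red and cage below 0.3 N and contact force between card_red and camera below 0.3 N and linear speed of card_red below 0.02 m/s and angular speed of card_red below 0.15 rad/s and z of each of card_green_a, card_green_b in the frame of cage below 0.04 m and horizontal distance between each of card_green_a, card_green_b and cage below 0.055 m); the arm keeps its last pose, push and grip.
It fails at once if a green module is raised out of its seat by more than 6 mm (z of any of card_green_a, card_green_b in the frame of cage above 0.04 m).
It fails at once if the camera is touched with more than 1 N (contact force between camera and the fingers above 1 N or contact force between camera and the arm above 1 N or contact force between camera and card_red above 1 N).
It fails at once if a bystander is shifted by more than 20 mm (distance of any of screwdriver, tape_roll, nut_tray from where it was at the start of the episode above 0.02 m).
It also fails if it takes over 45 s, if anything falls off the work surface, if the arm or the gripper's body presses on something with over 40 N, if the wrist force passes 120 N, or if a joint passes its speed limit or range.

### The arm

A 6-joint arm with a two-finger parallel gripper is mounted at the origin on the work surface. World frame = base frame: x ahead of the robot, y to its left, z up, the work surface at z = 0. Lengths are in mm, angles in degrees, forces in N, time in s.
With the tool pointing down it reaches from about 300 to 775 mm from the base axis. Payload 14.6 kg.
Tool frame: the origin (TCP) lies at the centre of the arm's flange, where the gripper is bolted on; the fingertips stand 199 mm ahead of it and the grasp point (between the pads) lies 180 mm ahead of it (tcp_to_grasp is the distance from the TCP to the grasp point, in mm); z points along the fingers, y is the line along which they close (so a half turn about z gives the same grasp; the last joint's range is limited). The gripper opens to 94 mm and grips with 3 to 60 N. Pads are 16 mm wide; open, the fingers measure 119 mm over their backs; the gripper's body (75 mm by 177 mm) begins 78 mm behind the grasp point.
Start: joints at [-71.883, 17.183, 87.147, -0, 75.671, -3.816], TCP at [205.428, -510.186, 404.646] pointing down, gripper open.
Joint ranges: [-173.82, 173.82], [-45.26, 126.66], [13.44, 144.39], [-59.66, 239.66], [0, 175.72], [-146.38, 146.38]. Speed limits (degrees/s): [127.2, 127.2, 147.25, 180, 180, 180].

### API

Orientations are given as [roll, pitch, yaw] about the fixed x, y, z axes, in that order (R = Rz(yaw) Ry(pitch) Rx(roll)).
In Python, from workcell import * gives the robot as it stands. The module is installed in compiled form; this text tells all that it offers.
- The arm moves only by the tool drive_tool, never from a script. Its argument "commands" is a list of rows, each a list of 7 numbers: the shift along the tool's x, y, z in cm, then the turn, a rotation vector about the tool's x, y, z in degrees, then the finger opening in cm, from 0 to 9.4. In form: [[tx, ty, tz, ax, ay, az, jaw], ...]. A call has 1 to 10 rows; each row is the pose to reach, as a shift and turn from the pose commanded when the call began, along the tool's axes at that moment; what a row does not reach only later rows make up. A row lasts 1/8 s, in which the tool goes at most 62.5 mm and 10.7 degrees, less where a joint would pass 70% of its speed; a pose out of reach is approached as far as the arm can. A call with a gripper value outside its range is refused whole. The fingers move at their own pace and stop on an object; the grip force is fixed at half the most. Time passes only in rows, so rows that repeat a pose let the fingers close. It gives the time, the measured TCP pose, the force, the opening and the grip force at its end, in the units of the state.
- state(): the state, without advancing time (a new reading comes with each control period).
- read_camera(name): name is "scene" or "top" or "wrist"; returns a dict with "pixels" (400x640x3 uint8, red, green, blue), "depth" (400x640 float32, mm along the optical axis (not along the pixel's ray), 0 where there is no reading), "fx", "fy", "cx", "cy" (pixels), "xyz" and "orientation" of the camera in the world; the wrist camera has in their place "hand_eye" (4x4, takes a point from camera to tool coordinates, whose origin is the TCP and whose axes are the flange's). Camera axes: x right, y up, looking along -z (the intrinsics and any distortion apply to the point x, -y, -z); pixel columns grow to the right and rows downward; lengths in mm; the calibration is good to about 2 mm. A picture is of the moment at which its call begins: read the wrist's pose just before it.
- job_done(): hands the job in; it is judged then, once.
Trained networks look in the newest picture that a camera, given by its name, has taken for a name from the list of things; names that differ only in an ending like _2 or _b are one class to them, and where a whole thing is asked for, a point or a joint stands for the part that bears it (a point fixed in the world has none). Each returns a list of dicts, best first, with "confidence" (0 to 1); they miss things now and then, are a little off and sometimes report something else, mostly with a low value. They report only what shows in the picture. A call takes as long as a camera call. They do not tell look-alikes from the thing itself.
- outline_of(name, camera): "mask" (400x640 bool, what is visible of it) and "xy" ([column, row] in pixels, amid what is visible of it).
The state is a dict: "time_s": time; "joints": joint angles; "qd": joint speeds; "joint_efforts": joint torques, N m; "position": TCP position; "tcp_rot": TCP orientation; "force": force on the tool from outside, world axes, zero at the start; "wrist_torque": the same for the moment, N m; "width": opening from 0.0 (shut) to 1.0 (fully open); "grasp_force": force on a finger pad.
Only numpy, scipy, OpenCV 4.12 (cv2) and the standard library are available. Lean on these libraries where they do the work, as an engineer would, in place of code of your own. Each camera call takes 0.05 s, during which the arm holds its last target. There are 200 camera calls.

## Working session

There is one attempt and no reset: what is moved stays moved. The work goes in short steps, Python scripts to look and compute and a tool call to move; the robot and the scene stay as the last step left them, time stands still between calls to the robot, and variables do not carry over. Pictures are saved under pics/ and viewed, at most 10 in all, crops included, and the job is handed in when it is done.

Besides the shell and the picture viewer there is one more tool, called after ">>>" as name([rows], argument=value, ...), one row to a line, values as JSON. drive_tool: Moves the arm, as the interface text tells. Its arguments: {"type":"object","properties":{"commands":{"type":"array","items":{"type":"array","items":{"type":"number"}}}},"required":["commands"]}

```bash
mkdir -p pics
cat > h.py <<'E'
from workcell import *
import numpy as np, cv2
from scipy.spatial.transform import Rotation as R
def cam(name):
    s=state(); c=read_camera(name)
    if 'hand_eye' in c:
        T=np.eye(4); T[:3,:3]=R.from_euler('xyz',s['tcp_rot'],degrees=True).as_matrix(); T[:3,3]=s['position']
        c['T']=T@np.array(c['hand_eye'])
    else:
        T=np.eye(4); o=np.array(c['orientation'])
        T[:3,:3]=o if o.shape==(3,3) else R.from_euler('xyz',o,degrees=True).as_matrix(); T[:3,3]=c['xyz']; c['T']=T
    return c
def cloud(c):
    v,u=np.mgrid[:400,:640]; d=c['depth']
    P=np.stack([(u-c['cx'])/c['fx']*d,-(v-c['cy'])/c['fy']*d,-d],-1)
    return P@c['T'][:3,:3].T+c['T'][:3,3]
def save(c,n,box=None):
    p=c['pixels'][...,::-1]
    if box: p=cv2.resize(p[box[1]:box[3],box[0]:box[2]],None,fx=2,fy=2)
    cv2.imwrite('pics/'+n,p)
E
python3 - <<'E'
from h import *
print(state())
for n in ['scene','top']:
    c=cam(n); save(c,n+'.png'); P=cloud(c)
    print(n,c['T'].round(2).tolist(),{k:v for k,v in c.items() if k not in('pixels','depth','T')})
    for t in ['cage','card_red','card_green_a','paddle0','camera','camera_head','screwdriver','tape_roll','nut_tray']:
        for o in outline_of(t,n)[:4]:
            m=o['mask']&(c['depth']>0); q=P[m]
            print(t,round(o['confidence'],2),np.round(o['xy']),m.sum(),np.median(q,0).round() if len(q) else '', np.percentile(q,[2,98],axis=0).round().tolist() if len(q) else '')
E
```

```text
{'time_s': 0.0, 'joints': array([-7.18837535e+01,  1.72145093e+01,  8.71802445e+01, -1.00941118e-03,
        7.56709646e+01, -3.81895062e+00]), 'qd': array([-0.01744566, -0.00415813, -0.0181512 ,  0.01892514, -0.05034695,
        0.02081154]), 'joint_efforts': array([-3.46996538e-03, -5.31818676e+01, -3.52742100e+01,  7.07068574e-02,
        2.44100334e-02, -9.81397943e-05]), 'position': array([ 205.41402316, -510.16062706,  404.0973304 ]), 'tcp_rot': array([-1.79934362e+02, -3.40155223e-03,  2.19354456e+01]), 'force': array([ 0.28501249,  0.39134397, -0.61228556]), 'wrist_torque': array([-0.00701318, -0.04000676, -0.02079877]), 'grasp_force': 0.0, 'width': 0.9984997131571625}
scene [[-0.64, -0.53, 0.56, 1134.67], [0.77, -0.45, 0.45, 408.06], [0.02, 0.72, 0.7, 714.39], [0.0, 0.0, 0.0, 1.0]] {'fx': 397.0607248981541, 'fy': 397.0607248981541, 'cx': 321.2837604803804, 'cy': 201.23328409916456, 'xyz': array([1134.67052774,  408.05910506,  714.38880062]), 'orientation': array([ 45.72083042,  -0.98761176, 129.57011237])}
cage 0.98 [396. 236.] 3900 [603. 183.  74.] [[480.0, 91.0, 3.0], [636
[... 2751 characters left out ...]
[562.0, 195.0, 90.0], [617.0, 219.0, 98.0]]
camera_head 0.44 [216. 271.] 201 [513. 227.  50.] [[491.0, 213.0, 2.0], [551.0, 242.0, 60.0]]
screwdriver 0.88 [319. 243.] 378 [555.  -4.  25.] [[516.0, -15.0, 17.0], [606.0, 10.0, 30.0]]
screwdriver 0.6 [236. 274.] 206 [499. 183.  50.] [[478.0, 170.0, 0.0], [540.0, 200.0, 61.0]]
screwdriver 0.22 [220. 232.] 172 [590. 206.  95.] [[563.0, 195.0, 91.0], [617.0, 218.0, 98.0]]
tape_roll 0.72 [140. 213.] 866 [657. 388.  25.] [[616.0, 347.0, 3.0], [699.0, 430.0, 28.0]]
nut_tray 0.83 [466. 183.] 1557 [ 656. -379.    8.] [[606.0, -410.0, 2.0], [705.0, -334.0, 38.0]]
nut_tray 0.27 [243. 246.] 2758 [563. 164.  95.] [[477.0, 86.0, 15.0], [626.0, 237.0, 98.0]]
```

View pics/scene.png

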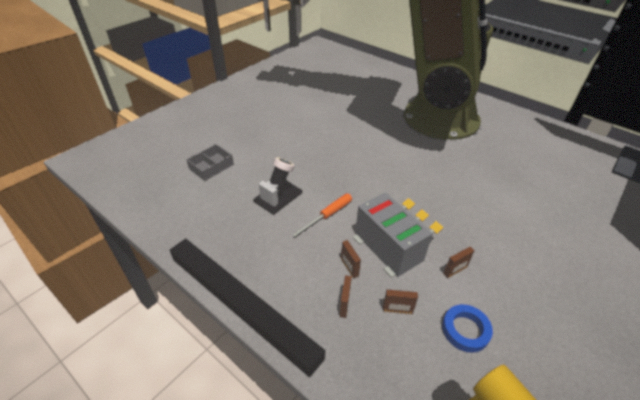

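View pics/top.png

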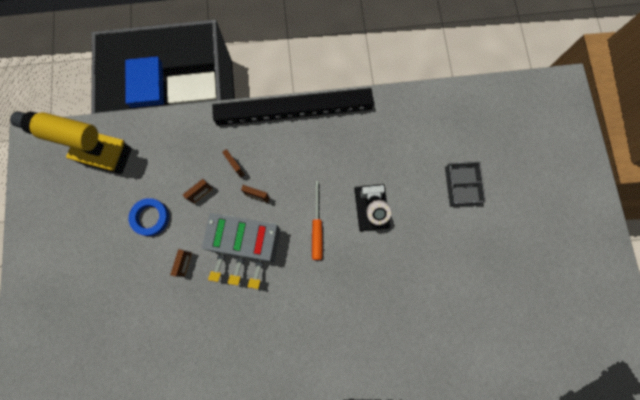

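The red module is in the slot nearest the camera stand (scene 381,208; top 260,240), so it goes with ejector0, at about (478,148). I'll move the wrist camera in between for a closer look.

>>> drive_tool([
  [40,-38,0,0,0,-68,9.4],
  [40,-38,0,0,0,-68,9.4],
  [40,-38,0,0,0,-68,9.4],
  [40,-38,0,0,0,-68,9.4],
  [40,-38,0,0,0,-68,9.4],
  [40,-38,0,0,0,-68,9.4],
  [40,-38,0,0,0,-68,9.4],
  [40,-38,0,0,0,-68,9.4],
  [40,-38,0,0,0,-68,9.4],
  [40,-38,0,0,0,-68,9.4],
])

```text
time_s: 2.25
position: [435.2, -5.9, 404.6]
tcp_rot: [-180.0, -0.0, 90.2]
force: [-0.6, -0.4, 0.2]
width: 1.001
grasp_force: 0.0
```

Run:
```python
from h import *
c=cam('wrist'); save(c,'w1.png'); print(c['fx'],np.array(c['hand_eye']).round(2).tolist(),c['T'].round(2).tolist(),state()['joints'].round(1))
```

```text
287.8594762336419 [[-0.0, 0.97, 0.23, 66.42], [1.0, 0.0, 0.0, 0.38], [0.0, 0.23, -0.97, 18.59], [0.0, 0.0, 0.0, 1.0]] [[1.0, -0.0, -0.0, 435.33], [0.0, 0.97, 0.23, 60.57], [-0.0, -0.23, 0.97, 385.98], [0.0, 0.0, 0.0, 1.0]] [ -5.8   2.3 104.6  -0.   73.1  -5.9]
```

View pics/w1.png

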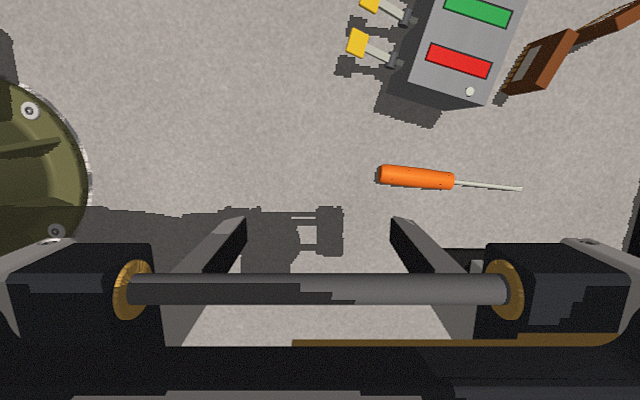

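Red slot is at wrist (460,60), paddle0 at (357,43); the inspection camera is out of view. I'll turn towards it.

>>> drive_tool([
  [-11.4,-5,0,0,0,95,9.4],
  [-11.4,-5,0,0,0,95,9.4],
  [-11.4,-5,0,0,0,95,9.4],
  [-11.4,-5,0,0,0,95,9.4],
  [-11.4,-5,0,0,0,95,9.4],
  [-11.4,-5,0,0,0,95,9.4],
  [-11.4,-5,0,0,0,95,9.4],
  [-11.4,-5,0,0,0,95,9.4],
  [-11.4,-5,0,0,0,95,9.4],
  [-11.4,-5,0,0,0,95,9.4],
])

```text
time_s: 3.55
position: [383.8, -123.1, 404.7]
tcp_rot: [180.0, -0.0, -5.1]
force: [-0.7, -0.6, -0.4]
width: 0.995
grasp_force: 0.0
```

Run:
```python
from h import *
c=cam('wrist'); save(c,'w2.png'); np.savez('w2.npz',**{k:c[k] for k in('pixels','depth','fx','fy','cx','cy','T')})
P=cloud(c)
for t in ['camera','camera_head']:
    for o in outline_of(t,'wrist')[:2]:
        m=o['mask']&(c['depth']>0); q=P[m]
        print(t,round(o['confidence'],2),np.round(o['xy']),m.sum(),np.median(q,0).round(), np.percentile(q,[2,98],axis=0).round().tolist())
    np.save(t+'.npy',outline_of(t,'wrist')[0]['mask'])
```

```text
camera 0.84 [318.  11.] 1451 [ 580. -139.   13.] [[570.0, -177.0, 6.0], [592.0, -106.0, 15.0]]Traceback (most recent call last):
  File "<stdin>", line 8, in <module>
IndexError: list index out of range
```

View pics/w2.png

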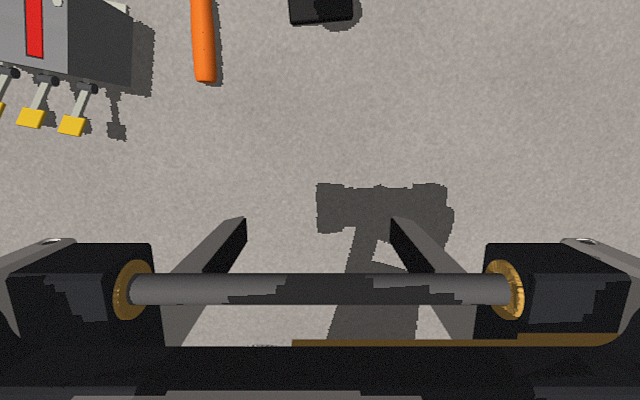

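Only the stand's base edge shows, at (320,10). I'll tilt the tool forward to look at the lens.

>>> drive_tool([
  [-3,0,-4,0,32,0,9.4],
  [-3,0,-4,0,32,0,9.4],
  [-3,0,-4,0,32,0,9.4],
  [-3,0,-4,0,32,0,9.4],
  [-3,0,-4,0,32,0,9.4],
])

```text
time_s: 4.42
position: [354.6, -119.6, 444.6]
tcp_rot: [180.0, -31.8, -5.0]
force: [0.2, 0.0, 0.7]
width: 0.997
grasp_force: 0.0
```

Run:
```python
from h import *
c=cam('wrist'); save(c,'w3.png'); P=cloud(c)
np.savez('w3.npz',**{k:c[k] for k in('pixels','depth','fx','fy','cx','cy','T')})
for t in ['camera','camera_head']:
    for o in outline_of(t,'wrist')[:2]:
        m=o['mask']&(c['depth']>0); q=P[m]
        print(t,round(o['confidence'],2),np.round(o['xy']),m.sum(),np.median(q,0).round(), np.percentile(q,[2,98],axis=0).round().tolist())
# white ring, all three cameras
for n in ['wrist','top','scene']:
    if n!='wrist': c=cam(n);P=cloud(c)
    px=c['pixels'].astype(int); M=(px.min(-1)>150)&(np.ptp(px,axis=-1)<50)&(np.linalg.norm(P[...,:2]-[605,-140],axis=-1)<60)&(P[...,2]>60)
    q=P[M]; 
    if len(q)<20: print(n,len(q)); continue
    for _ in range(5):
        m=q.mean(0);nv=np.linalg.svd(q-m)[2][2]; nv*=np.sign(nv[2]); r=(q-m)@nv
        q=q[abs(r)<4]
    print(n,len(q),m.round(1),nv.round(3),'elev',np.degrees(np.arcsin(nv[2])).round(1),'yaw',np.degrees(np.arctan2(nv[1],nv[0])).round(1),np.ptp(q,axis=0).round(1),r.std().round(2))
# base rectangle: dark points at z 5..18
    B=P[(np.linalg.norm(P[...,:2]-[620,-140],axis=-1)<100)&(P[...,2]>9)&(P[...,2]<19)&(px.max(-1)<70)]
    if len(B)>20: print('base',cv2.minAreaRect(B[:,:2].astype(np.float32)),np.median(B[:,2]))
```

```text
camera 0.66 [ 81. 231.] 198 [540. 222.  36.] [[525.0, 214.0, 28.0], [551.0, 231.0, 42.0]]
camera 0.56 [319. 163.] 2818 [ 598. -140.   60.] [[571.0, -177.0, 11.0], [667.0, -106.0, 113.0]]
camera_head 0.73 [319. 158.] 1035 [ 594. -141.  103.] [[575.0, -164.0, 89.0], [612.0, -119.0, 115.0]]
wrist 256 [ 640.7 -141.7   73.4] [ 0.513 -0.036  0.858] elev 59.1 yaw -4.0 [75.2 50.4 44.7] 1.92
base ((623.8486938476562, -142.76162719726562), (73.48657989501953, 108.74202728271484), 89.53929138183594) 13.072908191306055
top 122 [ 643.2 -143.5   72.6] [ 0.551 -0.076  0.831] elev 56.2 yaw -7.9 [72.1 48.5 48.4] 2.09
base ((623.777587890625, -144.39186096191406), (74.81916046142578, 107.14482116699219), 89.25891876220703) 13.6757827832771
scene 91 [ 631.9 -137.2   85.3] [0.692 0.206 0.692] elev 43.8 yaw 16.5 [61.8 45.4 53.6] 2.17
base ((628.2849731445312, -138.78399658203125), (70.5324478149414, 107.26791381835938), 88.49322509765625) 12.76147175971937
```

View pics/w3.png

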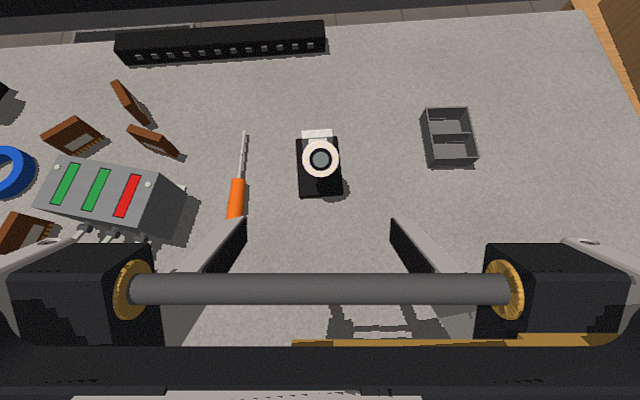

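Ring light is centred at about (320,159), with the white block behind at (317,134). I'll fit the ring and the base yaw separately.

Run:
```python
from h import *
for n in ['wrist','top','scene']:
    c=cam(n);P=cloud(c)
    px=c['pixels'].astype(int); D=np.linalg.norm(P[...,:2]-[594,-141],axis=-1)
    M=(px.min(-1)>110)&(np.ptp(px,axis=-1)<60)&(D<40)&(P[...,2]>78)
    M=M&(P[...,0]<616)
    q=P[M]
    for _ in range(6):
        m=q.mean(0);nv=np.linalg.svd(q-m)[2][2]; nv*=np.sign(nv[2]); r=(q-m)@nv
        q=q[abs(r)<3]
    # circle fit in plane w/ outer points
    e1=np.cross([0,0,1],nv);e1/=np.linalg.norm(e1);e2=np.cross(nv,e1)
    uv=np.c_[(q-m)@e1,(q-m)@e2]
    (cu,cv_),rad=cv2.minEnclosingCircle(uv.astype(np.float32))
    ctr=m+cu*e1+cv_*e2
    print(n,len(q),ctr.round(1),rad,'elev',np.degrees(np.arcsin(nv[2])).round(1),'yaw',np.degrees(np.arctan2(nv[1],nv[0])).round(1),r.std().round(2))
    B=P[(np.linalg.norm(P[...,:2]-[624,-143],axis=-1)<75)&(P[...,2]>8)&(P[...,2]<18)]
    # best rect by min-area of robust extents
    best=min(((np.ptp(np.percentile(B[:,:2]@np.array([[np.cos(a),-np.sin(a)],[np.sin(a),np.cos(a)]]),[1,99],axis=0),axis=0).prod(),np.degrees(a)) for a in np.radians(np.arange(-40,40,.5))))
    h=cv2.convexHull(B[:,:2].astype(np.float32))
    print(' base',best,len(B),cv2.minAreaRect(h))
    # edges: left/right edge lines via extremes per x bin
    for f in (np.min,np.max):
        xs=np.arange(575,672,4); pts=np.array([(x+2,f(B[(B[:,0]>x)&(B[:,0]<x+4),1])) for x in xs if ((B[:,0]>x)&(B[:,0]<x+4)).sum()>2])
        if len(pts)>5:
            l=cv2.fitLine(pts.astype(np.float32),cv2.DIST_HUBER,0,.01,.01).ravel(); print('  edge',np.degrees(np.arctan2(l[1],l[0])).round(2),l[2:].round(1))
```

```text
wrist 793 [ 593.4 -142.2  101.7] 25.669836044311523 elev 55.1 yaw 179.6 1.01
 base (np.float64(7802.0141358669025), np.float64(-0.5)) 1325 ((624.2705078125, -142.1575469970703), (75.05939483642578, 109.12830352783203), 89.42668151855469)
  edge -0.04 [ 628.6 -178.7]
  edge -0.49 [ 625.  -105.4]
top 238 [ 594.1 -143.4  102.1] 26.07646942138672 elev 55.9 yaw 178.9 1.19
 base (np.float64(8025.709873538279), np.float64(-1.0)) 642 ((625.4318237304688, -144.63412475585938), (75.25146484375, 110.53560638427734), 89.63810729980469)
  edge -43.67 [ 633.6 -160.6]
  edge -0.38 [ 624.7 -107.9]
scene 75 [ 596.  -139.4  101.5] 25.02748680114746 elev 60.1 yaw 162.4 1.51
 base (np.float64(7746.550827699292), np.float64(-3.0000000000000004)) 571 ((625.4194946289062, -140.9640350341797), (75.07574462890625, 111.498291015625), 88.51538848876953)
  edge 20.32 [ 607.2 -148. ]
  edge -0.98 [ 637.8 -105.5]
```

Run:
```python
from h import *
for n in ['wrist','top','scene']:
    c=cam(n);P=cloud(c);px=c['pixels'].astype(int)
    near=(np.linalg.norm(P[...,:2]-[580,163],axis=-1)<105)
    B=P[near&(P[...,2]>86)&(P[...,2]<101)]
    if len(B)>100: print(n,'rim',cv2.minAreaRect(B[:,:2].astype(np.float32)),np.median(B[:,2]).round(1))
    r,g,b=px[...,0],px[...,1],px[...,2]
    for nm,M in [('red',(r>110)&(g<90)&(b<90)&(P[...,2]>80)),('yel',(r>130)&(g>100)&(b<80)&(P[...,2]>35)),('grn',(g>r+40)&(g>b+20)&(P[...,2]>80))]:
        k,L,S,C=cv2.connectedComponentsWithStats((M&near|M&(np.linalg.norm(P[...,:2]-[490,190],axis=-1)<70)).astype(np.uint8))
        for i in range(1,k):
            if S[i,4]>25:
                q=P[L==i]; print(n,nm,S[i,4],C[i].round(),q.mean(0).round(1),cv2.minAreaRect(q[:,:2].astype(np.float32)))
```

```text
wrist rim ((578.7564697265625, 165.52536010742188), (152.60992431640625, 80.42921447753906), 74.01522064208984) 95.3
wrist red 457 [127. 197.] [565.6 121.6  95.2] ((567.0230712890625, 121.44473266601562), (15.821393013000488, 60.952552795410156), 74.58164978027344)
wrist grn 430 [ 65. 185.] [590.2 208.1  95.3] ((591.970703125, 207.7672576904297), (15.890870094299316, 61.6965217590332), 75.18901062011719)
wrist grn 441 [ 96. 191.] [577.9 164.9  95.3] ((579.4703369140625, 164.43515014648438), (15.756205558776855, 61.27302169799805), 72.89947509765625)
top rim ((578.8037109375, 163.09573364257812), (150.64637756347656, 80.38640594482422), 73.92603302001953) 95.4
top red 224 [259. 239.] [565.7 120.1  94.9] ((565.9888916015625, 119.873046875), (17.650474548339844, 63.65082550048828), 74.05751037597656)
top yel 95 [214. 276.] [499.7 231.9  56. ] ((500.29327392578125, 232.1936798095703), (23.779848098754883, 19.63045310974121), 75.28995513916016)
top yel 96 [234. 280.] [487.6 189.4  55.9] ((487.8161926269531, 189.64271545410156), (24.577714920043945, 18.808734893798828), 72.6544189453125)
t
[... 733 characters left out ...]
9  54.3] ((476.274658203125, 148.18853759765625), (19.278255462646484, 15.229071617126465), 70.16972351074219)
scene yel 57 [422. 215.] [489.  191.   54.3] ((489.8266906738281, 190.4141845703125), (19.661890029907227, 15.815062522888184), 74.13775634765625)
scene yel 62 [436. 227.] [501.3 234.4  54.4] ((500.9170837402344, 235.02737426757812), (19.735830307006836, 16.643661499023438), 63.713111877441406)
scene grn 127 [394. 219.] [579.2 164.5  94.7] ((578.3925170898438, 164.29246520996094), (16.00084686279297, 59.53258514404297), 74.16295623779297)
scene grn 139 [408. 232.] [591.4 207.7  94.7] ((590.7633666992188, 207.1539306640625), (16.665040969848633, 58.32035827636719), 74.78839111328125)
```

```bash
cat >> h.py <<'E'
def delta(pos,Rt,s=None):
    s=s or state(); R0=R.from_euler('xyz',s['tcp_rot'],degrees=True)
    print('cm',(R0.inv().apply(np.array(pos)-s['position'])/10).round(2),'deg',(R0.inv()*Rt).as_rotvec(degrees=True).round(1))
E
python3 - <<'E'
from h import *
delta([471.5,148.5,310],R.from_euler('xyz',[180,0,-16],degrees=True)); print(state()['joints'])
E
```

```text
cm [  0.75 -27.73  16.34] deg [ -3.1 -31.9  10.6]
[-26.37134766 -12.9158223  114.43796333  14.72318442  49.23747607
  61.95987718]
```

>>> drive_tool([
  [0.75,-27.7,16.3,-3.1,-31.9,10.6,0],
  [0.75,-27.7,16.3,-3.1,-31.9,10.6,0],
  [0.75,-27.7,16.3,-3.1,-31.9,10.6,0],
  [0.75,-27.7,16.3,-3.1,-31.9,10.6,0],
  [0.75,-27.7,16.3,-3.1,-31.9,10.6,0],
  [0.75,-27.7,16.3,-3.1,-31.9,10.6,0],
  [0.75,-27.7,16.3,-3.1,-31.9,10.6,0],
])

```text
time_s: 5.85
position: [471.4, 148.4, 310.0]
tcp_rot: [179.9, 0.0, -15.9]
force: [0.1, 0.3, 0.2]
width: 0.291
grasp_force: 0.0
```

Run:
```python
from h import *
c=cam('wrist'); save(c,'w4.png');P=cloud(c);px=c['pixels'].astype(int); r,g,b=px[...,0],px[...,1],px[...,2]
for nm,M in [('red',(r>110)&(g<90)&(b<90)&(P[...,2]>80)),('yel',(r>130)&(g>100)&(b<80)&(P[...,2]>25))]:
    k,L,S,C=cv2.connectedComponentsWithStats(M.astype(np.uint8))
    for i in range(1,k):
        if S[i,4]>80: q=P[L==i]; print(nm,S[i,4],C[i].round(),q.mean(0).round(1),cv2.minAreaRect(q[:,:2].astype(np.float32)))
delta([471.5,148.5,232],R.from_euler('xyz',[180,0,-16],degrees=True)); print(state()['position'],state()['tcp_rot'],state()['joints'])
```

```text
red 2195 [318.  71.] [567.5 121.5  96.1] ((565.7822875976562, 121.86296081542969), (14.013640403747559, 64.98809814453125), 73.13336181640625)
yel 1530 [459.  55.] [5.578e+02 2.000e-01 2.790e+01] ((567.29296875, 57.608062744140625), (136.3450164794922, 86.14105987548828), 81.54808044433594)
yel 689 [213. 200.] [501.  232.9  56.1] ((509.921142578125, 187.97531127929688), (27.128089904785156, 120.5751953125), 10.970346450805664)
yel 620 [264. 200.] [489.4 191.1  56.6] ((511.7386169433594, 170.8289794921875), (27.98002052307129, 86.92362976074219), 48.04971694946289)
yel 544 [318. 201.] [476.2 147.6  57.6] ((500.94329833984375, 140.5470428466797), (22.287307739257812, 69.96803283691406), 73.60807037353516)
cm [-0.   -0.1   7.87] deg [ 0.1 -0.   0. ]
[471.278476   147.5958599  310.67803518] [ 1.79928641e+02 -5.40144992e-03 -1.59578639e+01] [ 1.31488569e+01  1.60143015e+01  1.02080851e+02 -7.36328507e-02
  6.19348598e+01  1.19141384e+02]
```

View pics/w4.png

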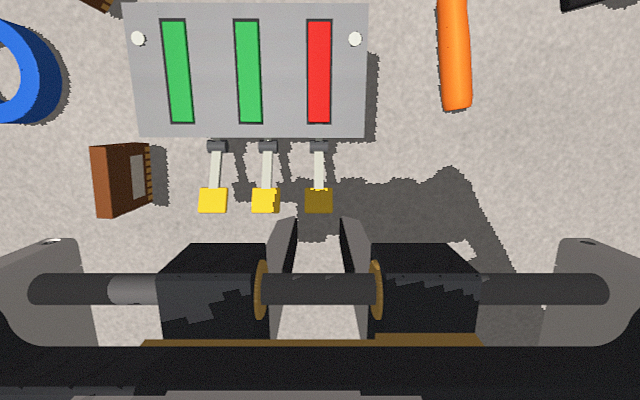

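The tool is lined up with paddle0 (318,201), below the red slot (319,71). I'll close the fingers and press.

>>> drive_tool([
  [0,0,2,0,0,0,0],
  [0,0,3.5,0,0,0,0],
  [0,0,4.5,0,0,0,0],
  [0,0,5.5,0,0,0,0],
  [0,0,6.2,0,0,0,0],
  [0,0,6.8,0,0,0,0],
  [0,0,7.3,0,0,0,0],
  [0,0,7.7,0,0,0,0],
  [0,0,7.9,0,0,0,0],
  [0,0,7.9,0,0,0,0],
])

```text
time_s: 7.15
position: [471.2, 148.2, 231.7]
tcp_rot: [179.9, 0.0, -16.0]
force: [-6.0, 1.5, 6.8]
width: 0.007
grasp_force: 3.7
```

Run:
```python
from h import *
print(state()['width'])
for n in ['top','scene']:
    c=cam(n);P=cloud(c);px=c['pixels'].astype(int); r,g,b=px[...,0],px[...,1],px[...,2]
    M=(r>110)&(g<90)&(b<90)&(P[...,2]>80); q=P[M]; print(n,M.sum(),np.median(q,0) if len(q) else'')
```

```text
0.007134823076656942
top 206 [564.68095968 120.08235045 117.11928551]
scene 299 [577.05242637 123.05647224 114.32258211]
```

Raised about 22 mm. I'll press slightly more, then lift off.

>>> drive_tool([
  [0,0,0.15,0,0,0,0],
  [0,0,0.15,0,0,0,0],
  [0,0,-3,0,0,0,0],
  [0,0,-9,0,0,0,3],
  [0,0,-13,0,0,0,4],
  [0,0,-13,0,0,0,4],
  [0,0,-13,0,0,0,4],
])

```text
time_s: 8.12
position: [471.2, 148.1, 360.5]
tcp_rot: [179.9, 0.0, -16.0]
force: [-0.4, -0.1, -0.8]
width: 0.396
grasp_force: 0.0
```

Run:
```python
from h import *
for n in ['wrist','top','scene']:
    c=cam(n);P=cloud(c);px=c['pixels'].astype(int); r,g,b=px[...,0],px[...,1],px[...,2]
    M=(r>110)&(g<90)&(b<90)&(P[...,2]>80); q=P[M]; 
    t=q[q[:,2]>np.percentile(q[:,2],90)-4]
    print(n,M.sum(),t.mean(0).round(1),cv2.minAreaRect(t[:,:2].astype(np.float32)),np.median(t[:,2]))
s=state(); print(s['position'],s['tcp_rot'],s['width'])
delta([566.4,121.3,352],R.from_euler('xyz',[180,0,-16],degrees=True))
```

```text
wrist 1730 [560.3 123.4 129.1] ((536.3565673828125, 124.74933624267578), (52.16758346557617, 116.86693572998047), 59.748138427734375) 117.17345993562745
top 204 [561.5 119.7 142.9] ((643.0150756835938, 217.44554138183594), (558.5960083007812, 56.338539123535156), 52.6531982421875) 117.66748062073941
scene 298 [ 818.2 -759.1  292.6] ((1000.0614013671875, -263.18109130859375), (1357.139892578125, 181.39462280273438), 71.04742431640625) 249.21058054945647
[471.33288962 148.15730024 360.11242781] [ 1.79880784e+02  1.02521783e-01 -1.59710715e+01] 0.4247013404363564
cm [ 9.88 -0.04  0.79] deg [0.1 0.1 0. ]
```

>>> drive_tool([
  [5,0,0,0,0,0,4],
  [9.9,0,0,0,0,0,4],
  [9.9,0,1,0,0,0,4],
  [9.9,0,4,0,0,0,4],
  [9.9,0,5.5,0,0,0,4],
  [9.9,0,6.4,0,0,0,4],
  [9.9,0,6.4,0,0,0,4],
])

```text
time_s: 9.15
position: [566.4, 121.1, 297.3]
tcp_rot: [179.9, 0.0, -16.0]
force: [-0.9, 0.3, -0.3]
width: 0.426
grasp_force: 0.0
```

Run:
```python
from h import *
c=cam('wrist'); save(c,'w5.png'); s=state(); print(s['position'],s['tcp_rot'],s['force'],s['width'])
```

```text
[566.53651584 121.01170355 297.89942614] [ 1.79954734e+02 -3.48166248e-02 -1.59616699e+01] [ 0.47678132 -0.34661983  1.08893303] 0.4253454627771051
```

View pics/w5.png

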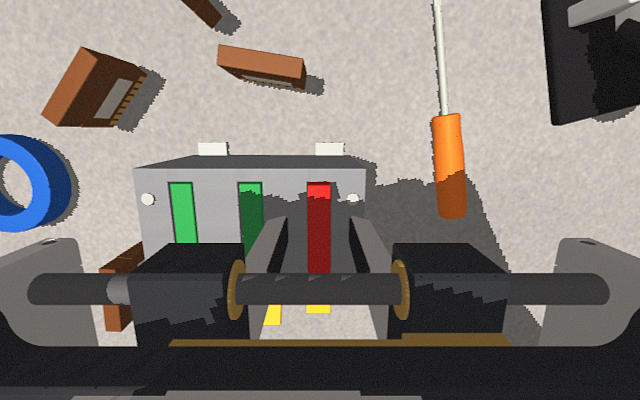

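Red end stands between the fingers at (318,228), centred. I'll close and lift.

>>> drive_tool([
  [0,0,0.1,0,0,0,4],
  [0,0,0.1,0,0,0,0.8],
  [0,0,0.1,0,0,0,0.8],
  [0,0,0.1,0,0,0,0.8],
  [0,0,0.1,0,0,0,0.8],
  [0,0,0.1,0,0,0,0.8],
])

```text
time_s: 9.95
position: [566.6, 120.9, 296.5]
tcp_rot: [179.9, -0.0, -16.0]
force: [-0.5, -0.9, 1.2]
width: 0.146
grasp_force: 30.0
```

>>> drive_tool([
  [0,0,-1,0,0,0,0.8],
  [0,0,-3,0,0,0,0.8],
  [0,0,-6,0,0,0,0.8],
  [0,0,-10,0,0,0,0.8],
  [0,0,-13,0,0,0,0.8],
  [0,0,-14,0,0,0,0.8],
  [0,0,-14,0,0,0,0.8],
  [0,0,-14,0,0,0,0.8],
])

```text
time_s: 10.95
position: [566.6, 121.0, 435.0]
tcp_rot: [179.9, 0.1, -16.0]
force: [0.5, -0.7, -2.0]
width: 0.147
grasp_force: 30.0
```

Run:
```python
from h import *
a=np.radians(180-.5); hz=np.array([np.cos(np.radians(55))*np.cos(a),np.cos(np.radians(55))*np.sin(a),np.sin(np.radians(55))])
L=np.array([594,-142.3,100.]); hy=np.cross([0,0,1],hz); hy/=np.linalg.norm(hy)
z=-hz
for sg in (1,-1):
    x=sg*hy; Rt=R.from_matrix(np.c_[x,np.cross(z,x),z])
    for d in (340,420):
        p=L+d*hz; print(sg,p.round(1),Rt.as_euler('xyz',degrees=True).round(1)); delta(p,Rt)
s=state();print(s['joints'],s['width'],s['position'])
c=cam('scene'); save(c,'s2.png',(200,80,500,300))
```

```text
1 [ 399.  -140.6  378.5] [-145.     0.   -90.5]
cm [-8.9  29.75  5.72] deg [30.  22.7 72.1]
1 [ 353.1 -140.2  444. ] [-145.     0.   -90.5]
cm [-13.34  30.99  -0.82] deg [30.  22.7 72.1]
-1 [ 399.  -140.6  378.5] [145.    0.   89.5]
cm [-8.9  29.75  5.72] deg [ -24.4   32.3 -101.7]
-1 [ 353.1 -140.2  444. ] [145.    0.   89.5]
cm [-13.34  30.99  -0.82] deg [ -24.4   32.3 -101.7]
[ 8.44292484e+00  1.98013474e+01  7.96636435e+01 -5.51044724e-02
  8.06790359e+01  1.14420957e+02] 0.14705568206216066 [566.57446909 121.03066403 434.95119624]
```

View pics/s2.png

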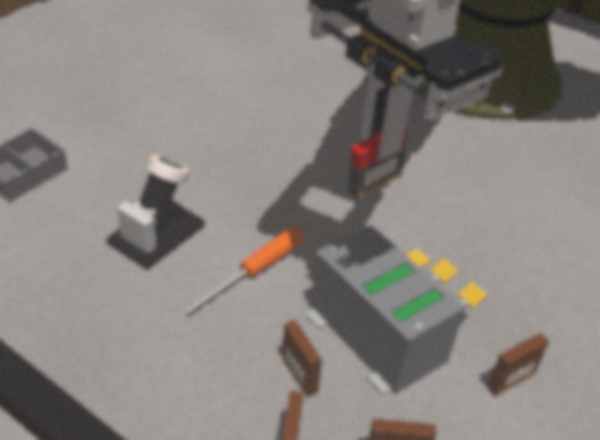

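Red module held upright in the grip (scene crop 370,165), with both greens still seated. I'll carry it to a standoff pose.

>>> drive_tool([
  [-4,9.3,-0.5,-7.3,9.7,-30.5,0.8],
  [-6.7,15.5,-0.8,-12.2,16.2,-50.9,0.8],
  [-13.3,31,-0.8,-24.4,32.3,-101.7,0.8],
  [-13.3,31,-0.8,-24.4,32.3,-101.7,0.8],
  [-13.3,31,-0.8,-24.4,32.3,-101.7,0.8],
  [-13.3,31,-0.8,-24.4,32.3,-101.7,0.8],
  [-13.3,31,-0.8,-24.4,32.3,-101.7,0.8],
  [-13.3,31,-0.8,-24.4,32.3,-101.7,0.8],
  [-13.3,31,-0.8,-24.4,32.3,-101.7,0.8],
  [-13.3,31,-0.8,-24.4,32.3,-101.7,0.8],
])

```text
time_s: 12.25
position: [353.3, -140.4, 444.0]
tcp_rot: [146.6, -2.1, 82.9]
force: [0.2, 0.5, -2.1]
width: 0.144
grasp_force: 30.0
```

```bash
cat > g.py <<'E'
from h import *
a=np.radians(180-.5); hz=np.array([np.cos(np.radians(55))*np.cos(a),np.cos(np.radians(55))*np.sin(a),np.sin(np.radians(55))])
L=np.array([594,-142.3,100.]); hy=np.cross([0,0,1],hz); hy/=np.linalg.norm(hy)
Rt=R.from_matrix(np.c_[-hy,np.cross(-hz,-hy),-hz]); s=state()
delta(L+340*hz,Rt,s); print(s['joints'].round(1),s['tcp_rot'],s['position'],s['width'],s['grasp_force'])
E
python3 g.py
```

```text
cm [0.3  0.18 7.98] deg [-1.5  2.  -6.6]
[-29.8 -12.  114.   18.6  48.9 -30.8] [146.63729764  -2.07887869  82.94826176] [ 353.30620754 -140.3968615   443.97410051] 0.1444838375049304 29.99884307384491
```

>>> drive_tool([
  [0,0,0,-1.5,2,-6.6,0.8],
  [0.1,0.1,2.5,-1.5,2,-6.6,0.8],
  [0.2,0.1,5,-1.5,2,-6.6,0.8],
  [0.3,0.2,7,-1.5,2,-6.6,0.8],
  [0.3,0.2,8,-1.5,2,-6.6,0.8],
  [0.3,0.2,8,-1.5,2,-6.6,0.8],
  [0.3,0.2,8,-1.5,2,-6.6,0.8],
])

```text
time_s: 13.12
position: [399.2, -140.8, 379.6]
tcp_rot: [145.0, -0.1, 89.2]
force: [-1.0, -0.3, -1.5]
width: 0.147
grasp_force: 30.0
```

```bash
cat >> g.py <<'E'
hx=np.cross(hy,hz)
for n in ['scene','top']:
    c=cam(n);P=cloud(c);px=c['pixels'].astype(int)
    if n=='scene': save(c,'s3.png',(180,60,420,260))
    Q=(P-L)@np.c_[hx,hy,hz]
    M=(abs(Q[...,0])<16)&(abs(Q[...,1])<45)&(Q[...,2]>70)&(Q[...,2]<170)&(c['depth']>0)
    q=Q[M]; print(n,len(q),np.percentile(q,[2,10,50,90,98],axis=0).round(1).tolist() if len(q) else '')
E
python3 g.py
```

```text
cm [ 0.02 -0.08  0.08] deg [-0.   0.1 -0.3]
[-26.9  -2.1 114.3  24.2  38.2 -41.3] [ 1.45003473e+02 -1.03216770e-01  8.92253228e+01] [ 399.17936445 -140.8203693   379.59721099] 0.14707531032378898 29.999006688594818
scene 619 [[-14.4, -33.1, 101.0], [-10.3, -30.5, 106.2], [-7.7, -9.7, 130.3], [0.2, 21.5, 156.6], [7.1, 27.4, 166.2]]
top 353 [[-10.3, -30.8, 101.9], [-9.7, -28.5, 105.3], [-8.7, -17.5, 139.4], [2.0, -1.7, 160.1], [9.6, 21.6, 162.1]]
```

View pics/s3.png

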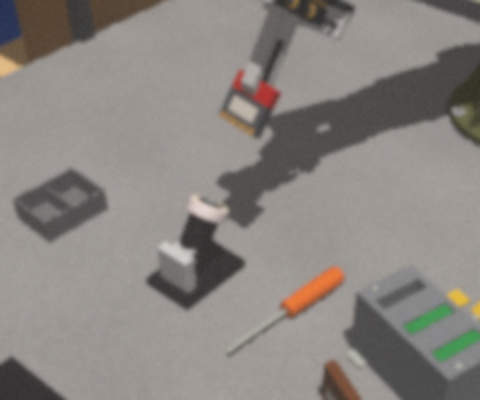

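Module sits in front of the lens (crop 245,105), measured at about 100 mm and within 3 mm of the axis. I'll let it settle and hand in.

>>> drive_tool([
  [0,0,0,0,0,0,0.8],
  [0,0,0,0,0,0,0.8],
  [0,0,0,0,0,0,0.8],
  [0,0,0,0,0,0,0.8],
])

```text
time_s: 13.72
position: [399.4, -140.8, 379.1]
tcp_rot: [145.0, -0.1, 89.2]
force: [0.2, -1.0, -2.3]
width: 0.147
grasp_force: 30.0
```

```bash
python3 -c "
from workcell import *
print(job_done())"
```

```text
the job is handed in; nothing more can be done
None
```

I ejected the red module, drew it out and handed the job in at about 13.7 s, with the module held about 100 mm in front of the lens, within about 3 mm of its axis; the hand-in returned no verdict, so I can't say whether it passed.

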